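# Tip the rusks into the packing bin, then hold the tray over the crumb extractor

### The arm

A 6-joint arm with a two-finger parallel gripper is mounted at the origin on the work surface. World frame = base frame: x ahead of the robot, y to its left, z up, the work surface at z = 0. Lengths are in mm, angles in degrees, forces in N, time in s.
With the tool pointing down it reaches from about 350 to 850 mm from the base axis. Payload 8.1 kg.
Tool frame: the origin (TCP) lies where the fingers leave the gripper's body, on its centre line; the fingertips stand 73 mm ahead of it and the grasp point (between the pads) lies 54 mm ahead of it; z points along the fingers, y is the line along which they close (so a half turn about z gives the same grasp; the last joint's range is limited). The gripper opens to 85 mm and grips with 20 to 120 N. Pads are 22 mm wide; open, the fingers measure 114 mm over their backs; the gripper's body (76 mm by 85 mm) begins 54 mm behind the grasp point. The pads swing forward as they close: fully open they stand 13 mm farther back than shut.
Start: joints at [-78.002, 7.471, 85.268, -0, 87.261, -4.893], TCP at [174.349, -574.115, 303.892] pointing down, gripper open.
Joint ranges: [-169.43, 169.43], [-51.17, 129.36], [1.28, 143.12], [-76.62, 256.62], [0, 156.53], [-152.29, 152.29]. Speed limits (degrees/s): [136.94, 136.94, 159.86, 180, 180, 180].

### API

Orientations are given as [roll, pitch, yaw] about the fixed x, y, z axes, in that order (R = Rz(yaw) Ry(pitch) Rx(roll)).
In Python, from bench import sense, optics, r gives the robot as it stands.
- The arm moves only by the tool servo_tool, never from a script. Its argument "plan" is a list that holds one entry, the list of rows, each a list of 5 numbers: the shift along the world's x, y, z in m, then the turn about the world's z in degrees, then the finger opening in m, from 0 to 0.0854. A call has 1 to 10 rows; each row shifts and turns the commanded pose from where the row before left it; what a row does not reach is not made up. A row lasts 1/10 s, in which the tool goes at most 50 mm and 8.59 degrees, less where a joint would pass 70% of its speed; a pose out of reach is approached as far as the arm can. A call is refused whole if a number of a shift passes 0.05 or a number of a turn 8.59, either way. A call with a gripper value outside its range is refused whole. The fingers move at their own pace and stop on an object; "force" is the grip in N (left out, the last holds). Time passes only in rows, so rows that do not move let the fingers close. It gives the time, the measured TCP pose, the force, the opening and the grip force at its end, in the units of the state.
- sense(): the state, without advancing time (a new reading comes with each control period).
- optics.snapshot(name): name is "side" or "top" or "wrist"; returns a dict with "frame" (400x640x3 uint8, blue, green, red), "fx", "fy", "cx", "cy" (pixels), "cam_to_world" (4x4, takes a point from camera to world coordinates). Camera axes: x right, y down, z forward; pixel columns grow to the right and rows downward; lengths in mm; the calibration is good to about 2 mm. A picture is of the moment at which its call begins. There is no depth.
- r.hand_in(): hands the job in; it is judged then, once.
The state is a dict: "time": time; "joint_pos": joint angles; "qd": joint speeds; "joint_efforts": joint torques, N m; "tool_pos": TCP position; "tcp_rot": TCP orientation; "ft_force": force on the tool from outside, world axes, zero at the start; "wrist_torque": the same for the moment, N m; "finger_gap": finger opening in mm; "grip_force": force on a finger pad.
Only numpy, scipy, OpenCV 4.12 (cv2) and the standard library are available. Lean on these libraries where they do the work, as an engineer would, in place of code of your own. Each camera call takes 0.05 s, during which the arm holds its last target. There are 200 camera calls.

### The job

Pick up the steel tray by its blue handle, carry it over the perforated dividers to the white packing bin and tip it so that all four rusk chunks slide off its open end into the bin, without handling the chunks themselves. Then carry the emptied tray over the dividers to the white crumb extractor and finish while still holding it there: level, centred over the black grille, its long side along the grille's long side (either way round), hovering about two centimetres above the grille without the tray ever touching the extractor. Do not knock the tray against the dividers, and leave the jars, tin, mug, dish and brush where they are.

Things in the scene. Friction and masses are not known exactly. Their poses are not given: they have to be found in the camera images.
- tray: loose steel tray, 0.26 kg, 150 mm (its x) by 110 mm (y; 118 over the handle posts), floor 4 mm, walls 29 mm high on three sides, wholly open at its -x end, where the chunks slide off. A stiff bail handle stands over its middle: a flat post on each long side and a blue bar along y. Origin: centre of the underside; z up. It starts on the work surface, open end roughly towards the robot
- tray_grip (a point): centre of the blue handle bar, 85 mm above the tray's underside; the bar is 10 mm thick (tray's x), 20 mm tall and 110 mm long between the posts (tray's y); axes as the tray's; the tray's balance point lies almost straight below it
- tray_base (a point): centre of the tray's underside; axes as the tray's. Chunks on the tray begin to slide at 20 to 29 degrees of tilt (45 or more is sure) and stay put when it is carried level and smoothly
- rusk0_mid (a point): centre of a rusk chunk, a toasted block 30 x 26 x 22 mm, 15 g, that starts lying loose on the tray's floor
- rusk1_mid (a point): centre of a rusk chunk, a toasted block 30 x 26 x 22 mm, 15 g, that starts lying loose on the tray's floor
- rusk2_mid (a point): centre of a rusk chunk, a toasted block 30 x 26 x 22 mm, 15 g, that starts lying loose on the tray's floor
- rusk3_mid (a point): centre of a rusk chunk, a toasted block 30 x 26 x 22 mm, 15 g, that starts lying loose on the tray's floor
- rusk0: the same rusk chunk as point rusk0_mid; origin at the centre of its underside
- rusk1: the same rusk chunk as point rusk1_mid; origin at the centre of its underside
- rusk2: the same rusk chunk as point rusk2_mid; origin at the centre of its underside
- rusk3: the same rusk chunk as point rusk3_mid; origin at the centre of its underside
- bin: fixed white plastic packing bin with a blue rim, open-topped, 220 mm (its x) by 180 mm (its y) by 60 mm tall, walls and floor 4 mm; origin: centre of its underside, on the work surface. It stands beyond either the left or the right divider, the extractor beyond the other
- extractor: fixed white crumb extractor, a box 210 mm (its x) by 170 mm (its y) by 50 mm tall with a flat top, a black grille 154 by 114 mm with steel studs in the middle of the top, and a short round spigot of 20 mm on its +x end; origin: centre of its underside
- grille (a point): centre of the grille's upper face, 51 mm above the work surface; x along the grille's long side, z up
- divider_left: fixed upright perforated steel sheet to the robot's left of the tray, 280 mm long (its x), 100 mm tall (101 with its rolled edge), 8 mm thick at the foot, 3 mm above; origin: middle of its lower edge
- divider_right: the same sheet to the right of the tray
- jar: bystander: glass jar with a blue cap, 64 mm across, 90 tall; origin: centre of its underside
- spice_tin: bystander: small brass-coloured tin with a white top, 52 mm across, 75 tall; origin: centre of its underside
- mug: bystander: white mug, 76 mm across, 85 tall; origin: centre of its underside
- seed_jar: bystander: jar with a red cap, 60 mm across, 85 tall; origin: centre of its underside
- brush: bystander: small brush lying flat; origin: centre of its underside
- dish: bystander: steel dish, 90 mm across, 35 tall; origin: centre of its underside
Things that resemble listed ones, but are neither listed nor needed, are in the scene too. Leave any yellow look-alike of the tray alone.

How it is judged (in metres and radians):
On the way, in this order (a step that is already met when the one before it is completed fails the run):
1. the tray, lifted over the bin, is tipped by more than 17 degrees (angle between tray's own z axis and vertical above 0.3 rad and horizontal distance between tray_grip and bin below 0.25 m and height (world z) of tray_grip above 0.12 m), for 0.05 s.
2. all four rusk chunks lie in the bin (x of rusk0_mid in the frame of bin between -0.108 and 0.108 m and y of rusk0_mid in the frame of bin between -0.088 and 0.088 m and z of rusk0_mid in the frame of bin between 0.003 and 0.058 m and x of rusk1_mid in the frame of bin between -0.108 and 0.108 m and y of rusk1_mid in the frame of bin between -0.088 and 0.088 m and z of rusk1_mid in the frame of bin between 0.003 and 0.058 m and x of rusk2_mid in the frame of bin between -0.108 and 0.108 m and y of rusk2_mid in the frame of bin between -0.088 and 0.088 m and z of rusk2_mid in the frame of bin between 0.003 and 0.058 m and x of rusk3_mid in the frame of bin between -0.108 and 0.108 m and y of rusk3_mid in the frame of bin between -0.088 and 0.088 m and z of rusk3_mid in the frame of bin between 0.003 and 0.058 m), for 0.2 s.
At the end, for the whole second after the job is handed in: All four chunks lie at rest in the bin (below its rim), and the tray is held still in the fingers over the extractor, not touching it: its underside 7 to 38 mm above the grille, centred within 18 mm, its long axis within 8 degrees of the grille's (either way round), tilted by less than 7 degrees (all of step 2 and horizontal distance between tray_base and grille below 0.018 m and z of tray_base in the frame of grille between 0.007 and 0.038 m and angle between the x axis of tray and the x axis of grille, either way round below 0.14 rad and angle between tray's own z axis and vertical below 0.12 rad and contact force between tray and the fingers above 0.5 N and contact force between tray and extractor below 0.05 N and linear speed of each of tray, rusk0, rusk1, rusk2, rusk3 below 0.03 m/s); the arm keeps its last pose, push and grip.
It fails at once if the tray touches the extractor (over 0.5 N) (contact force between tray and extractor above 0.5 N).
It fails at once if the tray knocks a divider (over 1 N) (contact force between tray and divider_left above 1 N or contact force between tray and divider_right above 1 N).
It fails at once if the fingers handle a rusk chunk (over 1 N) (contact force between the fingers and rusk0 above 1 N or contact force between the fingers and rusk1 above 1 N or contact force between the fingers and rusk2 above 1 N or contact force between the fingers and rusk3 above 1 N).
It fails at once if a bystander is shifted by more than 30 mm or tipped over (distance of any of jar, spice_tin, mug, seed_jar, brush, dish from where it was at the start of the episode above 0.03 m or angle between any of jar, spice_tin, mug, seed_jar, brush, dish's own z axis and vertical above 0.5 rad).
It also fails if it takes over 64 s, if anything falls off the work surface, if the arm or the gripper's body presses on something with over 40 N, if the wrist force passes 120 N, or if a joint passes its speed limit or range.

## Working session

There is one attempt and no reset: what is moved stays moved. The work goes in short steps, Python scripts to look and compute and a tool call to move; the robot and the scene stay as the last step left them, time stands still between calls to the robot, and variables do not carry over. Pictures are saved under pics/ and viewed, at most 10 in all, crops included, and the job is handed in when it is done.

Besides the shell and the picture viewer there is one more tool, called after "Call:" as a command line: name --argument value ..., lists and objects as JSON in quotes. servo_tool: Moves the arm, as the interface text tells. Its arguments: {"type":"object","properties":{"plan":{"type":"array"},"force":{"type":"number"}},"required":["plan"]}

```bash
mkdir -p pics; cat > h.py <<'E'
import numpy as np, cv2
from bench import sense, optics, r
def snap(n,f):
    s=optics.snapshot(n); cv2.imwrite(f'pics/{f}.png',s['frame']); np.savez(f'pics/{f}.npz',**{k:s[k] for k in('fx','fy','cx','cy','cam_to_world')})
def px(f,u,v,z):
    c=np.load(f'pics/{f}.npz'); T=c['cam_to_world']
    d=T[:3,:3]@np.array([(u-c['cx'])/c['fx'],(v-c['cy'])/c['fy'],1]); o=T[:3,3]
    return (o+d*(z-o[2])/d[2]).round(1)
def proj(f,p):
    c=np.load(f'pics/{f}.npz'); T=c['cam_to_world']; q=T[:3,:3].T@(np.array(p)-T[:3,3])
    return (c['fx']*q[0]/q[2]+c['cx']).round(1),(c['fy']*q[1]/q[2]+c['cy']).round(1)
E
python3 -c "
from h import *
snap('top','t0');snap('side','s0')
for f in('t0','s0'):print(np.load(f'pics/{f}.npz')['cam_to_world'].round(2),np.load(f'pics/{f}.npz')['fx'])
print(sense())"
```

```text
[[ 3.00000e-02 -1.00000e+00  6.00000e-02  4.08810e+02]
 [-1.00000e+00 -3.00000e-02  1.00000e-02  6.83000e+00]
 [-1.00000e-02 -6.00000e-02 -1.00000e+00  1.45285e+03]
 [ 0.00000e+00  0.00000e+00  0.00000e+00  1.00000e+00]] 466.68238962703003
[[-8.1000e-01 -4.0000e-01  4.2000e-01  7.9840e+01]
 [-5.8000e-01  5.6000e-01 -5.9000e-01  6.1938e+02]
 [-0.0000e+00 -7.2000e-01 -6.9000e-01  7.9525e+02]
 [ 0.0000e+00  0.0000e+00  0.0000e+00  1.0000e+00]] 414.09001912533
{'time': 0.1, 'joint_pos': array([-7.80021811e+01,  7.51230699e+00,  8.53215512e+01,  1.33254725e-03,
        8.72615619e+01, -4.89238430e+00]), 'qd': array([ 0.05153735, -0.11944096, -0.15926527,  0.09372089,  0.06056535,
        0.01087008]), 'joint_efforts': array([ 1.14229875e-03, -5.70949996e+01, -5.01942337e+01, -1.77132492e-04,
        8.07210978e-03,  2.92059769e-05]), 'tool_pos': array([ 174.28215771, -573.75142885,  302.94758554]), 'tcp_rot': array([-1.79905041e+02, -9.46392396e-03,  1.68901306e+01]), 'ft_force': array([-0.91927976, -0.38972043,  0.82872554]), 'wrist_torque': array([ 0.01592488,  0.06215377, -0.05493837]), 'grip_force': 0.0, 'finger_gap': 85.27672002620425}
```

View pics/t0.png

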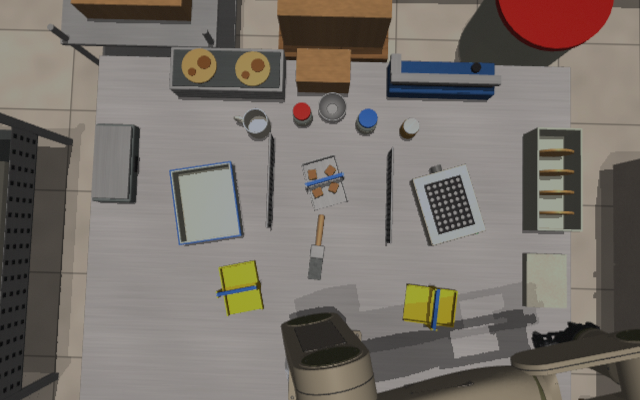

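View pics/s0.png

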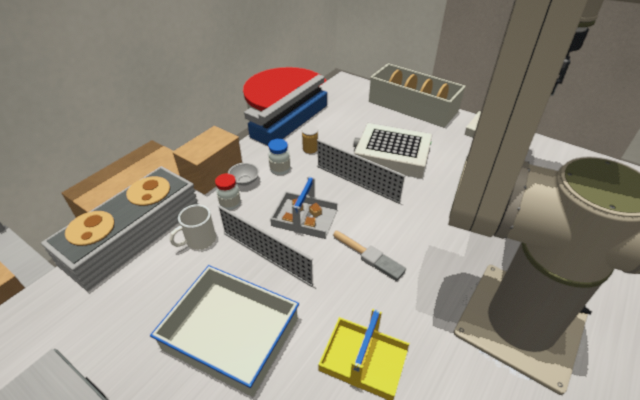

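The top view shows the tray (handle bar from 306,187 to 343,178), the bin on the left (rim corners ≈170,170 / 231,163 / 242,236 / 179,243), and the extractor on the right (≈450,204). I'll enlarge these areas.

```bash
python3 -c "
import cv2,numpy as np
i=cv2.imread('pics/t0.png')
a=cv2.resize(i[140:260,160:290],None,fx=3,fy=3,interpolation=3);b=cv2.resize(i[140:260,290:360],None,fx=3,fy=3,interpolation=3);c=cv2.resize(i[140:260,380:490],None,fx=3,fy=3,interpolation=3)
cv2.imwrite('pics/t0c.png',cv2.resize(np.hstack([b,c]),None,fx=1.45,fy=1.45));cv2.imwrite('pics/t0b.png',a)"
```

```text
(no output)
```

View pics/t0c.png

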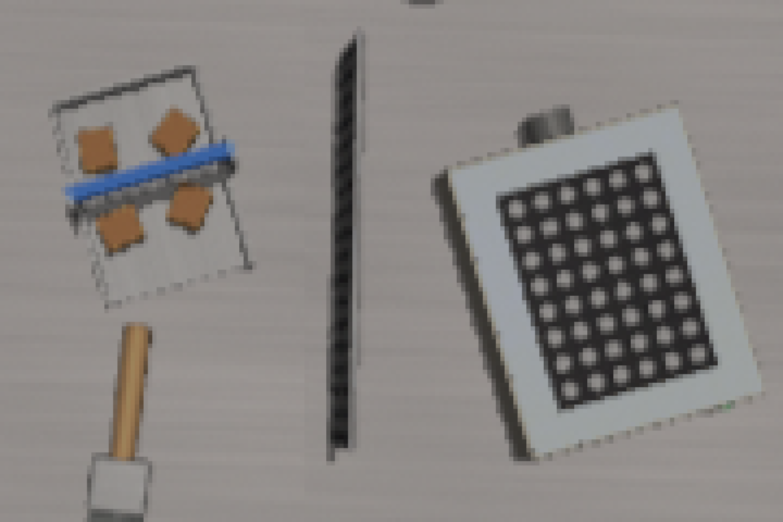

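View pics/t0b.png

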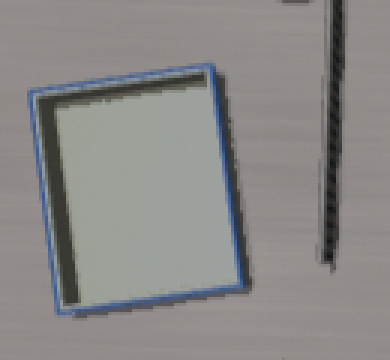

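```bash
python3 -c "
from h import *
def c(x,y,z): return px('t0',(290 if x<304.5 else 310)+x/4.35,140+y/4.35,z)
def b(x,y,z): return px('t0',160+x/3,140+y/3,z)
B=[c(67,191,95),c(233,150,95)];print('bar',*B,np.mean(B,0),np.hypot(*(B[0]-B[1])[:2]))
for n,P in dict(grille=[c(500,195,51),c(655,155,51),c(716,365,51),c(562,408,51)],bin=[b(28,90,60),b(213,64,60),b(247,288,60),b(58,314,60)]).items():
  P=np.array(P);print(n,*P,P.mean(0),[np.linalg.norm(P[i]-P[i-1]) for i in range(4)],np.degrees(np.arctan2(*(P[0]+P[1]-P[2]-P[3])[1::-1])))
print('div',b(338,0,101),b(328,263,101),c(358,35,101),c(340,450,101))
t=[c(55,108,30),c(193,70,30),c(252,265,30),c(108,305,4)];print('tray',*t)
print(proj('s0',(0,0,0)))"
```

```text
bar [544.9  70.9  95. ] [575.7 -39.8  95. ] [560.3   15.55  95.  ] 114.90487369994366
grille [ 556.5 -286.8   51. ] [ 587.3 -393.3   51. ] [ 443.3 -436.7   51. ] [ 410.7 -331.6   51. ] [ 499.45 -362.1    51.  ] [np.float64(152.52763684001664), np.float64(110.86428640459468), np.float64(150.39800530592146), np.float64(110.03985641575508)] 16.92751306414704
bin [579.1 483.9  60. ] [610.4 298.8  60. ] [387.2 255.9  60. ] [355.9 443.2  60. ] [483.15 370.45  60.  ] [np.float64(226.88043106447066), np.float64(187.72772837276858), np.float64(227.28539328342242), np.float64(189.89728802697525)] 10.607255605405031
div [670.7 170.5 101. ] [414.1 171.2 101. ] [ 656.4 -179.7  101. ] [ 378.6 -173.3  101. ]
tray [610.   84.2  30. ] [639.6 -12.4  30. ] [502.9 -57.5  30. ] [473.1  43.4   4. ]
(np.float64(520.2), np.float64(322.4))
```

Call:
servo_tool --plan '[[[0.0257, 0.0392, 0, 5.9, 0.085], [0.0257, 0.0392, 0, 5.9, 0.085], [0.0257, 0.0392, 0, 5.9, 0.085], [0.0257, 0.0392, 0, 5.9, 0.085], [0.0257, 0.0392, 0, 5.9, 0.085], [0.0257, 0.0392, 0, 5.9, 0.085], [0.0257, 0.0392, 0, 5.9, 0.085], [0.0257, 0.0392, 0, 5.9, 0.085], [0.0257, 0.0392, 0, 5.9, 0.085], [0.0257, 0.0392, 0, 5.9, 0.085]]]'

```text
time: 1.1
tool_pos: [431.9, -180.3, 303.7]
tcp_rot: [-180.0, 0.0, 76.1]
ft_force: [0.0, -0.6, 0.4]
finger_gap: 84.9
grip_force: 0.0
```

Call:
servo_tool --plan '[[[0.0257, 0.0392, 0, 5.9, 0.085], [0.0257, 0.0392, 0, 5.9, 0.085], [0.0257, 0.0392, 0, 5.9, 0.085], [0.0257, 0.0392, 0, 5.9, 0.085], [0.0257, 0.0392, 0, 5.9, 0.085], [0, 0, 0, 0, 0.085], [0, 0, 0, 0, 0.085]]]'

```text
time: 1.8
tool_pos: [559.8, 14.9, 303.0]
tcp_rot: [-179.9, -0.0, 105.5]
ft_force: [-0.3, -0.2, 0.6]
finger_gap: 84.7
grip_force: 0.0
```

```bash
python3 -c "
from h import *
snap('wrist','w1');s=sense();print(s['time'],s['tool_pos'],s['tcp_rot'],s['joint_pos'])
print(np.load('pics/w1.npz')['cam_to_world'].round(2))"
```

```text
1.85 [559.47620993  13.8420422  303.20614486] [-1.79911484e+02  2.45175910e-04  1.05387671e+02] [-3.81645415e+00  1.32334686e+00  9.18036388e+01 -2.93890280e-02
  8.69565247e+01 -1.92025427e+01]
[[ 9.6000e-01  2.5000e-01  8.0000e-02  5.3613e+02]
 [ 2.7000e-01 -9.1000e-01 -3.1000e-01  9.6210e+01]
 [-0.0000e+00  3.2000e-01 -9.5000e-01  3.7292e+02]
 [ 0.0000e+00  0.0000e+00  0.0000e+00  1.0000e+00]]
```

View pics/w1.png

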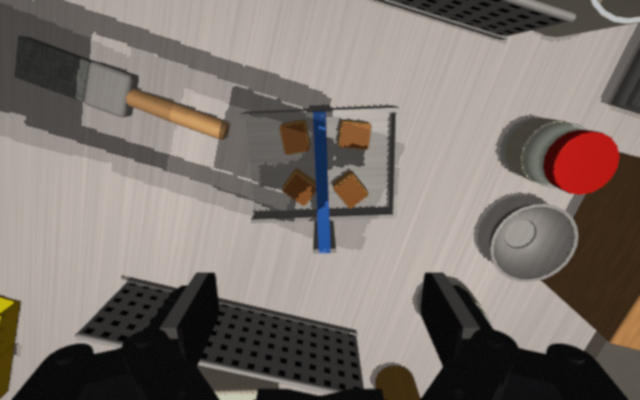

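The wrist view shows the bar running from about (319,110) to (323,250), and the tray's closed wall on the right, at about u=392.

```bash
python3 -c "
from h import *
a=px('w1',319,111,95);b=px('w1',323,250,95);print(a,b,(a+b)/2,np.hypot(*(a-b)[:2]),np.degrees(np.arctan2(*(a-b)[1::-1]))-90)
print(px('w1',394,108,29),px('w1',392,212,29))
print([proj('w1',(560+q*np.sin(-.27),15+q*np.cos(.27),95)) for q in(-55,55)])"
```

```text
[541.1  75.6  95. ] [575.3 -34.9  95. ] [558.2   20.35  95.  ] 115.67147444378841 17.197414592342355
[608.7  91.9  29. ] [640.8  -5.9  29. ]
[(np.float64(321.3), np.float64(253.0)), (np.float64(321.6), np.float64(122.4))]
```

Call:
servo_tool --plan '[[[-0.0015, 0.005, -0.04, 1.5, 0.085], [0, 0, -0.04, 0, 0.085], [0, 0, -0.04, 0, 0.085], [0, 0, -0.03, 0, 0.085], [0, 0, -0.013, 0, 0.085], [0, 0, 0, 0, 0.01], [0, 0, 0, 0, 0.0], [0, 0, 0, 0, 0.0], [0, 0, 0, 0, 0.0], [0, 0, 0, 0, 0.0]]]' --force 40

```text
time: 2.85
tool_pos: [559.1, 18.9, 142.2]
tcp_rot: [179.9, 0.0, 106.9]
ft_force: [-0.6, -0.7, 0.3]
finger_gap: 11.8
grip_force: 0.3
```

Call:
servo_tool --plan '[[[0, 0, 0, 0, 0.0], [0, 0, 0, 0, 0.0], [0, 0, 0, 0, 0.0]]]'

```text
time: 3.15
tool_pos: [559.2, 18.9, 142.2]
tcp_rot: [179.9, 0.0, 106.9]
ft_force: [-1.0, -0.1, 6.6]
finger_gap: 9.1
grip_force: 40.5
```

Call:
servo_tool --plan '[[[0, 0, 0.005, 0, 0.0], [0, 0, 0.01, 0, 0.0], [0, 0, 0.02, 0, 0.0], [0, 0, 0.025, 0, 0.0], [0, 0, 0.025, 0, 0.0], [0, 0, 0.025, 0, 0.0], [0, 0, 0.015, 0, 0.0], [0, 0, 0.01, 0, 0.0], [0, 0, 0.005, 0, 0.0], [0, 0, 0, 0, 0]]]'

```text
time: 4.15
tool_pos: [558.3, 18.9, 280.8]
tcp_rot: [-180.0, -0.0, 106.9]
ft_force: [-0.1, -0.2, -2.6]
finger_gap: 9.2
grip_force: 39.1
```

```bash
python3 -c "
from h import *
snap('side','s1');snap('wrist','w2');s=sense();print(s['tool_pos'],s['ft_force'],s['wrist_torque'],s['finger_gap'])
a=cv2.imread('pics/s1.png')[100:350,150:500];b=cv2.imread('pics/w2.png')
cv2.imwrite('pics/m1.png',np.hstack([cv2.resize(a,(420,300)),cv2.resize(b,(380,300))]))"
```

```text
[557.8653564   18.90699232 279.55894998] [-0.22736705 -0.1466148  -3.22547616] [-0.0103272   0.02801011  0.01046401] 9.258665819130254
```

View pics/m1.png

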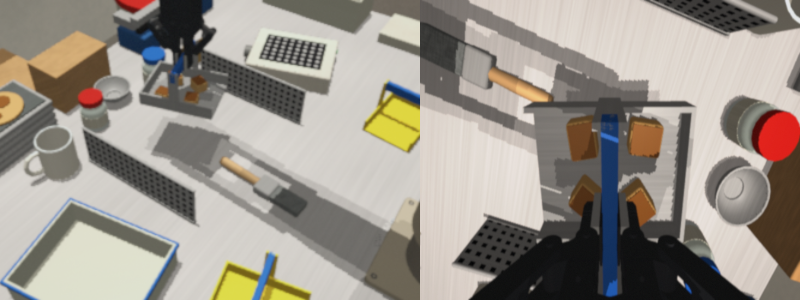

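The tray is held level with all four chunks on it. Next I'll carry it over the left divider.

Call:
servo_tool --plan '[[[-0.0022, 0.0081, 0, -0.15, 0], [-0.0044, 0.0163, 0, -0.3, 0], [-0.0074, 0.0271, 0, -0.5, 0], [-0.0074, 0.0271, 0, -0.5, 0], [-0.0074, 0.0271, 0, -0.5, 0], [-0.0074, 0.0271, 0, -0.5, 0], [-0.0074, 0.0271, 0, -0.5, 0], [-0.0074, 0.0271, 0, -0.5, 0], [-0.0074, 0.0271, 0, -0.5, 0], [-0.0074, 0.0271, 0, -0.5, 0]]]'

```text
time: 5.25
tool_pos: [491.4, 261.5, 280.0]
tcp_rot: [-179.9, 0.0, 102.4]
ft_force: [1.3, 0.3, -2.6]
finger_gap: 9.1
grip_force: 39.1
```

Call:
servo_tool --plan '[[[-0.0074, 0.0271, 0, -0.5, 0], [-0.0074, 0.0271, 0, -0.5, 0], [-0.0074, 0.0271, 0, -0.5, 0], [-0.0044, 0.0163, 0, -0.3, 0], [-0.0022, 0.0081, 0, -0.15, 0], [0, 0, 0, 0, 0], [0, 0, 0, 0, 0]]]'

```text
time: 5.95
tool_pos: [463.7, 365.3, 280.4]
tcp_rot: [-180.0, 0.0, 100.5]
ft_force: [-0.6, -0.0, -3.1]
finger_gap: 9.4
grip_force: 39.1
```

```bash
python3 -c "
from h import *
snap('side','s2');snap('top','t2');s=sense();print(s['tool_pos'],s['tcp_rot'],s['finger_gap'])
a=cv2.imread('pics/s2.png')[100:400,100:420];b=cv2.imread('pics/t2.png')[130:260,150:290]
cv2.imwrite('pics/m2.png',np.hstack([cv2.resize(a,(427,400)),cv2.resize(b,(373,400))[:,:]]))"
```

```text
[464.04307452 364.91089951 280.73075105] [-1.79985278e+02  2.49779480e-02  1.00437535e+02] 8.82568322969988
```

View pics/m2.png

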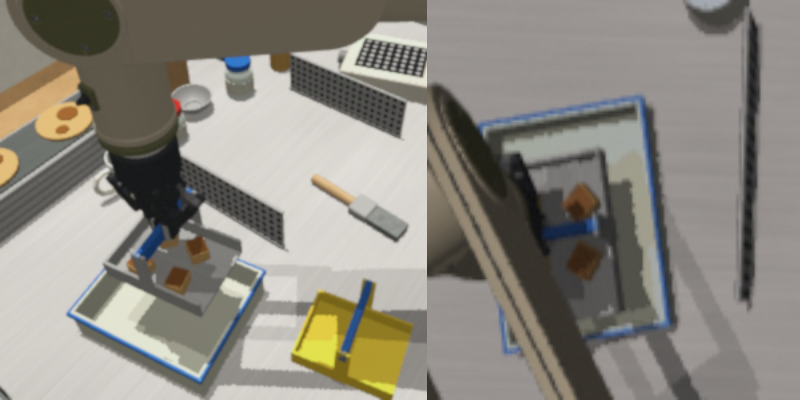

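The tray is level over the bin with its open end towards the robot-side wall. I'll lower it into the bin next.

Call:
servo_tool --plan '[[[0, 0, -0.006, 0, 0], [0, 0, -0.012, 0, 0], [0, 0, -0.02, 0, 0], [0, 0, -0.02, 0, 0], [0, 0, -0.02, 0, 0], [0, 0, -0.018, 0, 0], [0, 0, -0.012, 0, 0], [0, 0, -0.006, 0, 0], [0, 0, 0, 0, 0], [0, 0, 0, 0, 0]]]' --force 25

```text
time: 7.05
tool_pos: [464.1, 366.0, 167.6]
tcp_rot: [179.9, -0.0, 100.5]
ft_force: [-0.0, 0.4, -2.8]
finger_gap: 9.1
grip_force: 39.1
```

Call:
servo_tool --plan '[[[-0.0079, -0.0015, 0, 0, 0], [-0.0079, -0.0015, 0, 0, 0], [-0.0079, -0.0015, 0.005, 0, 0], [-0.0079, -0.0015, 0.005, 0, 0], [0, 0, 0, 0, 0]]]'

```text
time: 7.55
tool_pos: [438.5, 361.8, 183.0]
tcp_rot: [178.8, -0.3, 100.5]
ft_force: [24.6, 5.0, -5.7]
finger_gap: 9.3
grip_force: 102.6
```

Call:
servo_tool --plan '[[[-0.003, -0.0005, 0.002, 0, 0.0105], [-0.005, -0.001, 0.002, 0, 0.0115], [-0.006, -0.001, 0.002, 0, 0.0125], [-0.006, -0.001, 0.002, 0, 0.0135]]]'

```text
time: 7.95
tool_pos: [420.0, 359.1, 193.3]
tcp_rot: [178.6, -0.4, 100.4]
ft_force: [24.9, 4.5, 7.7]
finger_gap: 14.0
grip_force: 64.8
```

```bash
python3 -c "
from h import *
snap('side','s3');s=sense();print({k:np.round(s[k],2) for k in('time','tool_pos','tcp_rot','ft_force','wrist_torque','grip_force','finger_gap')})
cv2.imwrite('pics/m3.png',cv2.resize(cv2.imread('pics/s3.png')[150:400,80:380],(720,600),interpolation=3))"
```

```text
{'time': np.float64(8.0), 'tool_pos': array([419.15, 359.08, 193.32]), 'tcp_rot': array([178.67,  -0.36, 100.45]), 'ft_force': array([24.04,  4.11,  5.23]), 'wrist_torque': array([ 0.81, -5.22, -0.06]), 'grip_force': np.float64(66.2), 'finger_gap': np.float64(13.86)}
```

View pics/m3.png

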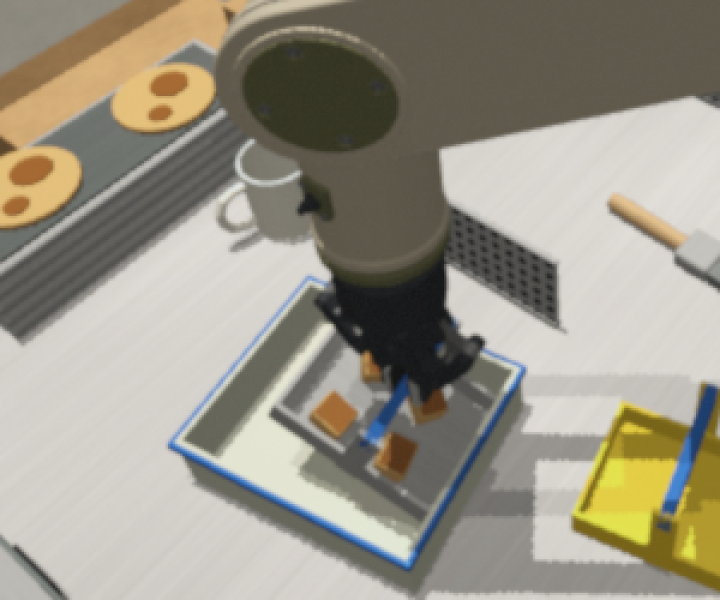

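The wedged bar tilts inside the pads as planned: about 13° now, with the tip against the near wall. I'll keep going the same way.

Call:
servo_tool --plan '[[[-0.006, -0.0011, 0, 0, 0.0145], [-0.006, -0.0011, 0, 0, 0.0155], [-0.006, -0.0011, 0, 0, 0.0165], [-0.006, -0.0011, 0, 0, 0.0175], [-0.006, -0.0011, 0, 0, 0.0183]]]'

```text
time: 8.5
tool_pos: [385.5, 352.4, 189.2]
tcp_rot: [179.3, -0.2, 100.5]
ft_force: [11.1, 2.4, 1.3]
finger_gap: 18.7
grip_force: 45.1
```

Call:
servo_tool --plan '[[[-0.006, -0.0011, 0, 0, 0.019], [-0.006, -0.0011, 0, 0, 0.0197], [-0.006, -0.0011, 0, 0, 0.0202], [-0.006, -0.0011, 0, 0, 0.0205], [-0.005, -0.001, 0, 0, 0.0207]]]'

```text
time: 9.0
tool_pos: [353.6, 345.9, 186.4]
tcp_rot: [179.8, -0.1, 100.5]
ft_force: [4.8, 1.7, -4.8]
finger_gap: 20.7
grip_force: 16.2
```

Call:
servo_tool --plan '[[[-0.003, -0.0005, 0, 0, 0.018], [0, 0, 0, 0, 0.0], [0, 0, 0, 0, 0.0], [0, 0, 0, 0, 0.0]]]' --force 40

```text
time: 9.4
tool_pos: [350.9, 345.3, 185.9]
tcp_rot: [179.8, -0.1, 100.5]
ft_force: [6.7, 2.8, -4.6]
finger_gap: 19.2
grip_force: 39.7
```

Call:
servo_tool --plan '[[[0.01, 0.002, 0.002, 0, 0.0], [0.02, 0.004, 0.01, 0, 0.0], [0.02, 0.004, 0.01, 0, 0.0], [0.01, 0.002, 0.005, 0, 0], [0, 0, 0, 0, 0], [0, 0, 0, 0, 0]]]'

```text
time: 10.0
tool_pos: [409.5, 356.6, 211.2]
tcp_rot: [-179.9, 0.0, 100.5]
ft_force: [-0.5, -0.3, -3.3]
finger_gap: 19.8
grip_force: 40.7
```

```bash
python3 -c "
from h import *
snap('side','s4');snap('wrist','w4');s=sense();print({k:np.round(s[k],2) for k in('time','tool_pos','tcp_rot','ft_force','wrist_torque','grip_force','finger_gap')})
a=cv2.imread('pics/s4.png')[150:400,80:380];b=cv2.imread('pics/w4.png')
cv2.imwrite('pics/m4.png',np.hstack([cv2.resize(a,(420,350)),cv2.resize(b,(380,350))]))"
```

```text
{'time': np.float64(10.1), 'tool_pos': array([409.  , 356.54, 210.91]), 'tcp_rot': array([-1.7988e+02,  4.0000e-02,  1.0051e+02]), 'ft_force': array([ 0.52,  0.  , -2.76]), 'wrist_torque': array([-0.03,  0.16,  0.  ]), 'grip_force': np.float64(40.66), 'finger_gap': np.float64(19.7)}
```

View pics/m4.png

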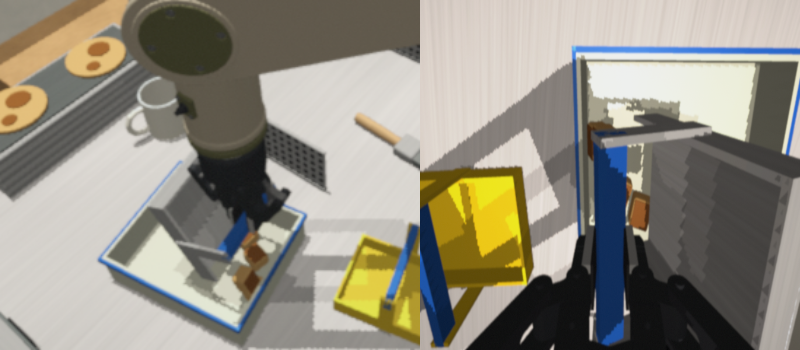

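The chunks have dropped out and the tray is locked at a steep tilt. I'll estimate that angle by projecting the tray model into the wrist image: floor-edge corners at about (370,135) and (640,189), far post top at about (390,150).

```bash
python3 -c "
from h import *
s=sense();g=s['tool_pos']-[0,0,57];ps=np.radians(10.5)
for th in (50,60,70,80,90):
  t=np.radians(th);Rz=np.array([[np.cos(ps),-np.sin(ps),0],[np.sin(ps),np.cos(ps),0],[0,0,1]]);Ry=np.array([[np.cos(t),0,-np.sin(t)],[0,1,0],[np.sin(t),0,np.cos(t)]])
  f=lambda x,y,z:proj('w4',g+Rz@Ry@np.array([x,y,z-85]))
  print(th,[tuple(map(int,f(*p))) for p in((-75,-55,0),(75,-55,0),(75,55,0),(75,-55,29),(75,55,29),(-75,-55,29),(0,-55,95),(0,55,95))])
i=cv2.imread('pics/s4.png').astype(int);B,G,R=i[...,0],i[...,1],i[...,2]
m=((R>90)&(R>1.5*B)&(R>1.2*G)&(R<230)).astype(np.uint8);m[:,:140]=0;m[:280]=0;m[:,310:]=0
n,l,st,c=cv2.connectedComponentsWithStats(m)
for k in range(1,n):
  if st[k,4]>15:print(st[k],c[k].round(),px('s4',*c[k],15))
cv2.imwrite('pics/m5.png',np.hstack([cv2.resize(cv2.imread('pics/w4.png')[80:400,280:640],(450,400)),cv2.resize(cv2.imread('pics/s4.png')[270:390,180:285],(350,400),interpolation=3)]))"
```

```text
50 [(343, 276), (573, 407), (643, 169), (548, 447), (622, 183), (313, 289), (305, 413), (300, 171)]
60 [(370, 279), (600, 449), (692, 184), (560, 488), (650, 199), (337, 290), (302, 411), (298, 170)]
70 [(396, 285), (624, 502), (743, 205), (564, 536), (671, 219), (360, 292), (301, 408), (296, 169)]
80 [(423, 293), (642, 566), (797, 233), (558, 588), (681, 243), (383, 297), (300, 404), (295, 168)]
90 [(450, 305), (649, 644), (847, 272), (537, 644), (669, 272), (406, 305), (300, 401), (295, 167)]
[247 315  24  49 377] [257. 338.] [424.1 355.7  15. ]
```

Call:
servo_tool --plan '[[[0.008, 0.0015, 0.003, 0, 0], [0.016, 0.003, 0.003, 0, 0], [0.02, 0.0037, 0, 0, 0], [0.02, 0.0037, 0, 0, 0], [0.016, 0.003, -0.003, 0, 0], [0.01, 0.0018, -0.003, 0, 0], [0.008, 0.0015, 0, 0, 0], [0, 0, 0, 0, 0]]]'

```text
time: 10.9
tool_pos: [508.6, 375.0, 211.6]
tcp_rot: [-180.0, 0.0, 100.5]
ft_force: [-0.2, 0.1, -2.7]
finger_gap: 19.9
grip_force: 40.7
```

```bash
python3 -c "
from h import *
snap('side','s5');snap('wrist','w5');snap('top','t5');s=sense();print({k:np.round(s[k],2) for k in('time','tool_pos','ft_force','wrist_torque','grip_force','finger_gap')})
a=cv2.imread('pics/s5.png')[200:400,130:370];b=cv2.imread('pics/w5.png');c=cv2.imread('pics/t5.png')[150:250,160:260]
cv2.imwrite('pics/m5.png',np.vstack([cv2.resize(a,(800,400)) if 0 else np.hstack([cv2.resize(a,(480,400),interpolation=3),cv2.resize(c,(320,400),interpolation=3)]),np.hstack([cv2.resize(b[:, :],(320,200)),np.zeros((200,480,3),np.uint8)])]))"
```

```text
{'time': np.float64(11.05), 'tool_pos': array([507.64, 375.14, 211.93]), 'ft_force': array([ 0.14, -1.03, -2.4 ]), 'wrist_torque': array([-0.02,  0.19,  0.03]), 'grip_force': np.float64(40.66), 'finger_gap': np.float64(19.75)}
```

View pics/m5.png

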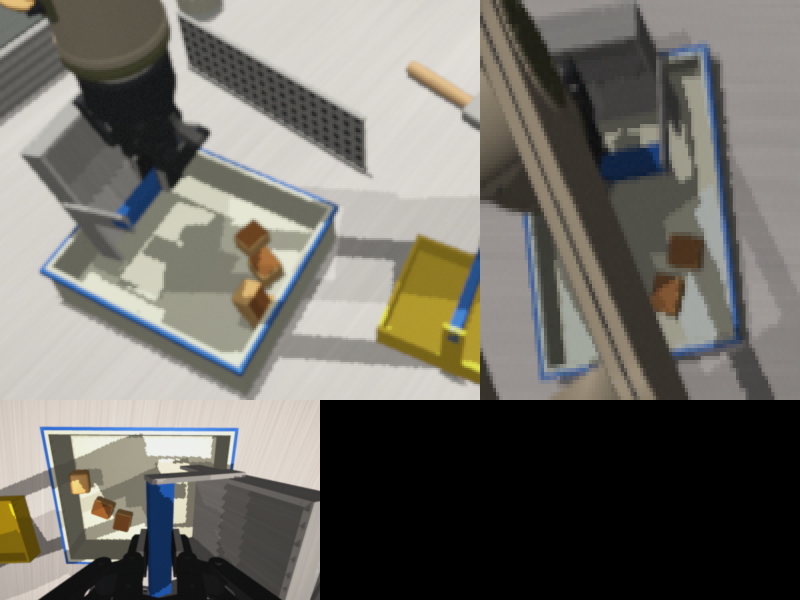

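The tray is empty-looking at about 60° of tilt. Three chunks show clearly in the bin: side crop ≈(250,238), (265,262) and (252,300). I'll locate the fourth numerically.

```bash
cat >> h.py <<'E'
def rusks(f,z=15):
    i=cv2.imread(f'pics/{f}.png').astype(int);B,G,R=i[...,0],i[...,1],i[...,2]
    m=((R>70)&(R>1.6*B)&(R>1.25*G)).astype(np.uint8)
    n,l,st,c=cv2.connectedComponentsWithStats(m)
    for k in range(1,n):
        if st[k,4]>12:
            p=px(f,*c[k],z)[:2]; q=p-[483,370]; a=np.radians(10.6)
            q=[q[0]*np.cos(a)+q[1]*np.sin(a),-q[0]*np.sin(a)+q[1]*np.cos(a)]
            if max(map(abs,q))<250: print(f,st[k],c[k].round(),'world',p,'bin',np.round(q))
E
python3 -c "
from h import *
for f in('s5','w5','t5'): rusks(f)
"
```

```text
s5 [247 311  23  52 564] [258. 335.] world [427.8 348.9] bin [-58. -11.]
w5 [ 138  140   43   49 1320] [161. 160.] world [384.3 380.8] bin [-95.  29.]
w5 [   0  192   80  134 6628] [ 33. 261.] world [283.5 275.6] bin [-213.  -56.]
w5 [ 183  194   47   45 1428] [206. 216.] world [421.1 342.1] bin [-66. -16.]
w5 [ 226  219   39   44 1266] [245. 241.] world [454.1 326. ] bin [-37. -38.]
t5 [219 209  10   8  69] [223. 212.] world [457.2 326. ] bin [-33. -39.]
t5 [213 219  10  10  75] [218. 223.] world [423.5 340.9] bin [-64. -18.]
```

```bash
python3 -c "
from h import *
for f in('s5','w5','t5','s4','w4','s3'):
    i=cv2.imread(f'pics/{f}.png').astype(int);B,G,R=i[...,0],i[...,1],i[...,2]
    m=((R>35)&(R>1.45*B)&(R>1.2*G)).astype(np.uint8)
    n,l,st,c=cv2.connectedComponentsWithStats(m)
    print(f,[(*c[k].astype(int),st[k,4]) for k in range(1,n) if st[k,4]>15])
i=cv2.imread('pics/s5.png')[308:366,245:274]
for row in i[::3,::2]: print(' '.join('%3d'%p[2] if p[2]>1.4*p[0] else '  .' for p in row))
"
```

```text
s5 [(np.int64(93), np.int64(190), np.int32(1679)), (np.int64(221), np.int64(182), np.int32(350)), (np.int64(142), np.int64(186), np.int32(28)), (np.int64(141), np.int64(200), np.int32(84)), (np.int64(92), np.int64(220), np.int32(224)), (np.int64(94), np.int64(237), np.int32(127)), (np.int64(86), np.int64(235), np.int32(104)), (np.int64(347), np.int64(243), np.int32(88)), (np.int64(7), np.int64(284), np.int32(519)), (np.int64(257), np.int64(335), np.int32(643))]
w5 [(np.int64(160), np.int64(160), np.int32(1443)), (np.int64(33), np.int64(264), np.int32(8493)), (np.int64(205), np.int64(215), np.int32(1465)), (np.int64(244), np.int64(240), np.int32(1302))]
t5 [(np.int64(135), np.int64(8), np.int32(2169)), (np.int64(332), np.int64(38), np.int32(8350)), (np.int64(553), np.int64(21), np.int32(4656)), (np.int64(195), np.int64(62), np.int32(533)), (np.int64(257), np.int64(64), np.int32(159)), (np.int64(245), np.int64(74), np.int32(63)), (np.int64(301), np.int64(110), np.int32(264)), (np.int64(404), np.int64(133), np.int32(78)), (np.int64(555), np.int64(152), np.int32(188)), (np.int64(555), np
[... 2396 characters left out ...]
 117  94 144 162 162 162 166 155   .   .
  .   .   .   .   . 119 107 134 154 153 134 142 109   .   .
  .   .   .   .   .   .   . 126 164 149 110 105 109   .   .
  .   .   . 150 207 221 214 182 110 105 109   .   .   .   .
  .   . 145 160 221 224 219 138 101   .   .   .   .   .   .
  . 148 152 194 219 203 156  96  96 136   .   .   .   .   .
  . 138 146 149 152 110  81  96  97  97 156   .   .   .   .
  .   . 109 109 114  89  81  84  92 116   .   .   .   .   .
  .   .   . 107 107 109  89  82  94   .   .   .   .   .   .
  .   .   .   . 108 107 108  96   .   .   .   .   .   .   .
  .   .   .   .   . 109 108   .   .   .   .   .   .   .   .
  .   .   .   .   .   .   .   .   .   .   .   .   .   .   .
```

```bash
python3 -c "
from h import *
for z in(15,25,35,45,55):print(z,px('w5',161,160,z),px('s5',254,350,z))
for p in((384,381,15),(421,342,15),(455,326,15)):print(proj('s5',p),proj('t5',p))
# near wall top edge & floor line in side view
a=np.radians(10.6);f=lambda x,y,z:(483+x*np.cos(a)-y*np.sin(a),370+x*np.sin(a)+y*np.cos(a),z)
for y in(80,40,0,-40,-80):print(y,'rim',proj('s5',f(-106,y,60)),'floor',[proj('s5',f(x,y,15)) for x in(-92,-75,-50)],'wrist',proj('w5',f(-92,y,15)),'top',proj('t5',f(-92,y,15)))
"
```

```text
15 [384.2 380.9  15. ] [412.6 378.1  15. ]
25 [388.2 383.8  25. ] [408.3 381.2  25. ]
35 [392.2 386.7  35. ] [404.1 384.3  35. ]
45 [396.3 389.6  45. ] [399.8 387.4  45. ]
55 [400.3 392.5  55. ] [395.6 390.5  55. ]
(np.float64(264.0), np.float64(359.3)) (np.float64(204.4), np.float64(235.7))
(np.float64(262.8), np.float64(334.0)) (np.float64(217.5), np.float64(224.1))
(np.float64(255.6), np.float64(319.6)) (np.float64(223.2), np.float64(213.2))
80 rim (np.float64(252.3), np.float64(375.2)) floor [(np.float64(248.6), np.float64(382.5)), (np.float64(240.9), np.float64(378.7)), (np.float64(229.7), np.float64(373.1))] wrist (np.float64(155.0), np.float64(88.9)) top (np.float64(188.0), np.float64(237.2))
40 rim (np.float64(263.7), np.float64(355.6)) floor [(np.float64(259.6), np.float64(363.5)), (np.float64(252.1), np.float64(360.0)), (np.float64(241.2), np.float64(354.8))] wrist (np.float64(163.0), np.float64(145.3)) top (np.float64(200.8), np.float64(235.2))
0 rim (np.float64(274.3), np.float64(337.4)) floor [(np.float64(269.9), np.float64(345.8)), (np.float64(262.6), np.float64(342.5)), (np.float64(251.9), np.float64(337.6))] wrist (np.float64(170.3), np.float64(196.5)) top (np.float64(213.6), np.float64(233.2))
-40 rim (np.float64(284.3), np.float64(320.3)) floor [(np.float64(279.6), np.float64(329.2)), (np.float64(272.4), np.float64(326.0)), (np.float64(262.0), np.float64(321.5))] wrist (np.float64(176.9), np.float64(243.2)) top (np.float64(226.4), np.float64(231.2))
-80 rim (np.float64(293.6), np.float64(304.2)) floor [(np.float64(288.7), np.float64(313.5)), (np.float64(281.7), np.float64(310.6)), (np.float64(271.5), np.float64(306.3))] wrist (np.float64(183.0), np.float64(286.0)) top (np.float64(239.2), np.float64(229.1))
```

Triangulation puts the visible chunk at (398,390) with its centre at about 45 mm, so it is lying on the fourth, and all four are in the bin. Now I'll level the tray by rolling its underside over the far rim.

Call:
servo_tool --plan '[[[0.01, 0.0018, 0, 0, 0], [0.012, 0.0022, 0, 0, 0], [0.012, 0.0022, 0, 0, 0], [0.008, 0.0015, 0.001, 0, 0], [0.006, 0.0011, 0.002, 0, 0], [0, 0, 0, 0, 0]]]' --force 20

```text
time: 11.65
tool_pos: [557.7, 384.8, 218.0]
tcp_rot: [179.8, -0.1, 100.5]
ft_force: [-2.4, -0.3, 4.8]
finger_gap: 19.5
grip_force: 27.4
```

Call:
servo_tool --plan '[[[0.008, 0.0015, 0, 0, 0], [0.008, 0.0015, 0, 0, 0], [0.008, 0.0015, 0, 0, 0], [0.008, 0.0015, 0, 0, 0], [0, 0, 0, 0, 0]]]'

```text
time: 12.15
tool_pos: [588.9, 389.6, 213.8]
tcp_rot: [-179.9, 0.0, 100.5]
ft_force: [1.0, -0.1, -2.4]
finger_gap: 9.3
grip_force: 23.7
```

The gap has snapped back to 9.3 mm, so the bar is flat in the pads again. I'll lift, then compare the wrist view with the earlier level hold.

Call:
servo_tool --plan '[[[0, 0, 0.02, 0, 0], [0, 0, 0.03, 0, 0], [0, 0, 0.03, 0, 0], [0, 0, 0.015, 0, 0], [0, 0, 0, 0, 0], [0, 0, 0, 0, 0]]]' --force 60

```text
time: 12.75
tool_pos: [587.9, 389.8, 308.6]
tcp_rot: [-179.9, 0.0, 100.5]
ft_force: [-0.6, -0.3, -3.8]
finger_gap: 8.3
grip_force: 64.0
```

```bash
python3 -c "
from h import *
snap('wrist','w6');snap('top','t6');snap('side','s6');s=sense();print({k:np.round(s[k],2) for k in('time','tool_pos','tcp_rot','ft_force','wrist_torque','grip_force','finger_gap')})
for f in('s6','t6'):rusks(f)
a=cv2.imread('pics/w2.png');b=cv2.imread('pics/w6.png')
for n,f in(('w2',a),('w6',b)):
  i=f.astype(int);m=((i[...,0]>80)&(i[...,0]>1.7*i[...,2])).astype(np.uint8);m[:,:250]=0;m[:,420:]=0
  ys=[y for y in range(130,330,20)];print(n,[(y,*np.where(m[y])[0][[0,-1]]) for y in ys if m[y].any()],np.where(m.any(1))[0][:1])
  g=cv2.cvtColor(f,cv2.COLOR_BGR2GRAY)
ga,gb=[cv2.cvtColor(x,cv2.COLOR_BGR2GRAY) for x in(a,b)]
for (x0,y0,x1,y1) in((170,130,230,170),(430,125,480,165),(300,125,350,200),(430,180,480,240)):
  rr=cv2.matchTemplate(gb[y0-40:y1+40,x0-40:x1+40],ga[y0:y1,x0:x1],cv2.TM_CCOEFF_NORMED);_,v,_,l=cv2.minMaxLoc(rr);print((x0,y0),round(v,2),l[0]-40,l[1]-40)
"
```

```text
{'time': np.float64(12.9), 'tool_pos': array([587.42, 389.48, 307.01]), 'tcp_rot': array([-1.7978e+02,  8.0000e-02,  1.0049e+02]), 'ft_force': array([-0.92,  0.36, -2.72]), 'wrist_torque': array([-0.  ,  0.02, -0.01]), 'grip_force': np.float64(64.03), 'finger_gap': np.float64(8.31)}
s6 [248 310  22  53 599] [258. 335.] world [427.9 349.3] bin [-58. -10.]
t6 [219 209  10   8  73] [224. 213.] world [456.8 324.8] bin [-34. -40.]
t6 [214 219   9  10  73] [218. 223.] world [423.5 340.8] bin [-64. -18.]
w2 [(170, np.int64(305), np.int64(333)), (190, np.int64(305), np.int64(333)), (210, np.int64(306), np.int64(332)), (230, np.int64(306), np.int64(332)), (250, np.int64(306), np.int64(332)), (270, np.int64(307), np.int64(332)), (290, np.int64(308), np.int64(331)), (310, np.int64(308), np.int64(330))] [163]
w6 [(170, np.int64(306), np.int64(333)), (190, np.int64(307), np.int64(333)), (210, np.int64(307), np.int64(332)), (230, np.int64(307), np.int64(331)), (250, np.int64(307), np.int64(331)), (270, np.int64(310), np.int64(329)), (290, np.int64(310), np.int64(328)), (310, np.int64(311), np.int64(328))] [64]
(170, 130) 0.87 6 -2
(430, 125) 0.98 -7 -2
(300, 125) 0.54 6 -22
(430, 180) 0.98 -10 27
```

```bash
python3 -c "
from h import *
t={'w2':([557.9,18.9,279.6],16.9),'w6':([587.4,389.5,307.0],10.5)}
def P(f,p,h,th=0,dx=0,dy=0):
  tc,y=t[f];a=np.radians(y);th=np.radians(th);x=p[0];z=p[2]-85
  q=[x*np.cos(th)-z*np.sin(th)+dx,p[1]+dy,x*np.sin(th)+z*np.cos(th)-57-h]
  return np.array(proj(f,np.array(tc)+[q[0]*np.cos(a)-q[1]*np.sin(a),q[0]*np.sin(a)+q[1]*np.cos(a),q[2]]))
R,L=(75,55,29),(-75,55,29)
print(P('w2',R,0),P('w2',L,0),P('w2',(0,55,95),0))
for h,th in((0,0),(5,0),(10,0),(15,0),(10,3),(10,-3)):print(h,th,P('w6',R,h,th)-P('w2',R,0),P('w6',L,h,th)-P('w2',L,0))
print('grille rel',)"
```

```text
[468.3 142.7] [174.5 142.7] [322.2 174.5]
0 0 [-1.3 -0.4] [ 0.4 -0.4]
5 0 [-5.  -1.9] [ 4.  -1.9]
10 0 [-8.5 -3.4] [ 7.5 -3.4]
15 0 [-11.8  -4.8] [10.8 -4.8]
10 3 [-0.3 -2.2] [15.5 -4.4]
10 -3 [-16.6  -4.4] [-0.6 -2.2]
grille rel
```

Call:
servo_tool --plan '[[[-0.0023, -0.0198, 0, 0.17, 0], [-0.0047, -0.0396, 0, 0.34, 0], [-0.0047, -0.0396, 0, 0.34, 0], [-0.0047, -0.0396, 0, 0.34, 0], [-0.0047, -0.0396, 0, 0.34, 0], [-0.0047, -0.0396, 0, 0.34, 0], [-0.0047, -0.0396, 0, 0.34, 0], [-0.0047, -0.0396, 0, 0.34, 0], [-0.0047, -0.0396, 0, 0.34, 0], [-0.0047, -0.0396, 0, 0.34, 0]]]'

```text
time: 13.9
tool_pos: [542.5, 12.2, 308.4]
tcp_rot: [-179.9, -0.0, 103.7]
ft_force: [0.9, -0.7, -3.1]
finger_gap: 8.2
grip_force: 64.0
```

Call:
servo_tool --plan '[[[-0.0047, -0.0396, 0, 0.34, 0], [-0.0047, -0.0396, 0, 0.34, 0], [-0.0047, -0.0396, 0, 0.34, 0], [-0.0047, -0.0396, 0, 0.34, 0], [-0.0047, -0.0396, 0, 0.34, 0], [-0.0047, -0.0396, 0, 0.34, 0], [-0.0047, -0.0396, 0, 0.34, 0], [-0.0047, -0.0396, 0, 0.34, 0], [-0.0047, -0.0396, 0, 0.34, 0], [-0.0023, -0.0198, 0, 0.17, 0]]]'

```text
time: 14.9
tool_pos: [497.5, -365.3, 308.0]
tcp_rot: [-179.9, -0.1, 106.8]
ft_force: [-0.6, 0.5, -2.4]
finger_gap: 8.2
grip_force: 64.0
```

Call:
servo_tool --plan '[[[0, 0, -0.01, 0, 0], [0, 0, -0.015, 0, 0], [0, 0, -0.015, 0, 0], [0, 0, -0.01, 0, 0], [0, 0, 0, 0, 0], [0, 0, 0, 0, 0]]]'

```text
time: 15.5
tool_pos: [499.1, -361.8, 259.6]
tcp_rot: [-180.0, -0.0, 107.0]
ft_force: [0.8, -0.1, -2.3]
finger_gap: 8.3
grip_force: 63.9
```

```bash
python3 -c "
from h import *
snap('wrist','w7');snap('top','t7');snap('side','s7');s=sense();print({k:np.round(s[k],2) for k in('time','tool_pos','tcp_rot','ft_force','wrist_torque','grip_force','finger_gap')})
for f in('s7','t7'):rusks(f)
a,b=[cv2.cvtColor(cv2.imread(f'pics/{n}.png'),6) for n in('w6','w7')]
for (x0,y0,x1,y1) in((165,125,200,165),(440,125,480,165),(440,180,480,240)):
  rr=cv2.matchTemplate(b[y0-30:y1+30,x0-30:x1+30],a[y0:y1,x0:x1],cv2.TM_CCOEFF_NORMED);_,v,_,l=cv2.minMaxLoc(rr);print((x0,y0),round(v,2),l[0]-30,l[1]-30)
"
```

```text
{'time': np.float64(15.65), 'tool_pos': array([ 499.46, -362.6 ,  261.07]), 'tcp_rot': array([1.7994e+02, 9.0000e-02, 1.0697e+02]), 'ft_force': array([ 0.51,  0.8 , -2.28]), 'wrist_torque': array([-0.05,  0.01,  0.03]), 'grip_force': np.float64(63.94), 'finger_gap': np.float64(8.01)}
s7 [248 311  22  52 521] [259. 334.] world [428.2 346.8] bin [-58. -13.]
t7 [219 209  10   8  73] [224. 213.] world [456.8 324.8] bin [-34. -40.]
t7 [214 219   9  10  73] [218. 223.] world [423.5 340.8] bin [-64. -18.]
t7 [196 227  14  11  82] [202. 231.] world [398.3 387.8] bin [-80.  33.]
(165, 125) 0.58 0 0
(440, 125) 0.87 0 0
(440, 180) 0.98 -2 19
```

```bash
python3 -c "
from h import *
for f in('w6','w7'):
    i=cv2.imread(f'pics/{f}.png').astype(int);B,G,R=i[...,0],i[...,1],i[...,2]
    m=((R>35)&(R>1.45*B)&(R>1.2*G)).astype(np.uint8);n,l,st,c=cv2.connectedComponentsWithStats(m)
    print(f,[(*map(int,c[k]),int(st[k,4])) for k in range(1,n) if st[k,4]>15])
i=cv2.imread('pics/t7.png')
for y in range(222,242):print(y,' '.join('%3d'%i[y,x,2] if i[y,x,2]>1.4*i[y,x,0] else '  .' for x in range(190,216)))
for z in(15,37,45):print(px('t7',198,234,z),px('t7',205,230,z))
"
```

```text
w6 [(117, 140, 1108), (26, 222, 5098), (156, 182, 861), (186, 202, 811), (623, 242, 2821), (588, 370, 5907)]
w7 [(28, 56, 3829), (613, 121, 3209), (1, 115, 48)]
222   .   .   .   .   .   .   .   .   .   .   .   .   .   .   .   .   .   .   .   .   .   .   .   . 130 128
223   .   .   .   .   .   .   .   .   .   .   .   .   .   .   .   .   .   .   .   .   .   .   .   . 128 127
224   .   .   .   .   .   .   .   .   .   .   .   .   .   .   .   .   .   .   .   .   .   .   .   . 128 127
225   .   .   .   .   .   .   .   .   .   .   .   .   .   .   .   .   .   .   .   .   .   .   . 132 127 128
226   .   .   .   .   .   .   .   .   .   .   . 156 151 140   .   .   .   .   .   .   .   .   . 135 122 126
227   .   .   .   .   .   . 152 153 156 159 161 161 161 140  95   .   .   .   .   .   .   .   .   .   . 112
228   .   .   .   .   .   . 158 161 161 162 161 160 161 143  84   .   .   .   .   .   .   .   .   .   .   .
229   .   .   .   .   .   . 158 162 161 162 162 163 162 145  84  61  73 130 120   .   .   .   .   .   .   .
230   .   .   .   .   .   . 159 162 162 163 163 162 163 149  85  62 100 153
[... 640 characters left out ...]
  73  67  67  72  69   .   .   .   .   .
237   .   .   .   .   .   .   .   .   .   .   .  74  62  58  57  57  56  71   .   .   .   .   .   .   .   .
238   .   .   .   .   .   .   .   .   .   .   .   .   .   .   .   .   .   .   .   .   .   .   .   .   .   .
239   .   .   .   .   .   .   .   .   .   .   .   .   .   .   .   .   .   .   .   .   .   .   .   .   .   .
240   .   .   .   .   .   .   .   .   .   .   .   .   .   .   .   .   .   .   .   .   .   .   .   .   .   .
241   .   .   .   .   .   .   .   .   .   .   .   .   .   .   .   .   .   .   .   .   .   .   .   .   .   .
[388.6 401.1  15. ] [401.6 380.   15. ]
[388.9 395.1  37. ] [401.7 374.3  37. ]
[389.1 392.9  45. ] [401.7 372.2  45. ]
```

Call:
servo_tool --plan '[[[0, 0, -0.008, 0, 0], [0, 0, -0.01, 0, 0], [0, 0, -0.01, 0, 0], [0, 0, -0.006, 0, 0], [0, 0, -0.003, 0, 0], [0, 0, 0, 0, 0], [0, 0, 0, 0, 0]]]'

```text
time: 16.35
tool_pos: [499.1, -362.6, 223.1]
tcp_rot: [180.0, 0.0, 107.0]
ft_force: [-0.1, 0.0, -3.0]
finger_gap: 8.0
grip_force: 64.0
```

```bash
python3 -c "
from h import *
print(r.hand_in())"
```

```text
the job is handed in; nothing more can be done
None
```

I handed the job in with all four chunks measured inside the bin and the emptied tray held level and centred over the grille, about 22 mm above it by my estimate; the hand-in gave no verdict.

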